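Third hand for riveting a brass bracket to a copper panel

TASK

Take the orange-tipped spring clip off the rivet tray and clip it over the top edge of the free end of the copper panel (the end without the blue screw clamp), so that it grips the panel to the angle plate behind it. Then pick up the brass bracket and, clear of the bench, hold its foot upright and flat against the copper panel, inside the blue patch, with a steady push of about 10 newtons (6 to 16 will do, and never over 30, the copper dents). The smith rivets it while you hold: keep that push steady for two seconds, then finish still gripping and pushing it, do not let go, and leave the smith's other things on the bench undisturbed.

Things in the scene. Friction and masses are not known exactly. Their poses are not given: they have to be found in the camera images.
- fence: Fixed dark steel angle plate that backs the panel. Origin on the bench under the middle of the 12 mm sandwich of panel (front 3 mm) and steel upright (rear 9 mm); z up, y along it, x out of its rear. Upright 280 x 100 mm high, rear face at x 6 mm; foot and webs (y +-52 mm) reach x 96 mm. A blue screw clamp is fixed at y +115 mm, 24 mm out in front, 135 mm high.
- panel: Copper panel 280 long x 100 high x 3 mm, fixed upright against the angle plate; origin and axes as fence. Its front face, at x = -6 mm, looks to -x; its top edge, 100 mm above the bench, is flush with the steel's. A blue tick on that edge marks its middle (y = 0).
- patch (a point): Centre of the blue patch on the panel's front face: 62 mm wide (y), 52 mm high, centred 55 mm above the bench in the middle of the panel. Axes as the panel: x points into the panel, y along it, z up.
- free_end (a point): Middle of the clip's place: on the top edge (100 mm above the bench), mid-thickness of the 12 mm sandwich, 25 mm in from the panel's free end (the end at y = -140 mm). Axes as the panel. The clip may sit up to 25 mm to either side of it.
- tray: Plywood rivet tray, open top, 120 (x) x 200 (y) x 75 mm high, walls 12 mm, fixed. Origin under its centre. The clip starts parked on its long wall at x = +54 mm.
- clip: Spring clip (hand clamp), 110 g, 90 mm tall, 26 mm wide (y), steel with orange grips and jaw tips. Origin on its pivot; z up, y along the pivot, x across the jaws. Grips stand above the pivot; jaw tips are 24 to 36 mm below it, the coil 6 mm below. It is parked with its pivot 14 mm above the wall's edge; seat it as deep on the panel. Either way round will do.
- clip_jaw (a joint): Angle between the clip's halves, rad: 0 when the jaws are 12 mm apart (closed on the tray wall or the panel), up to 0.56 fully squeezed open, -0.4 jaws shut; sprung shut with 0.4 N m/rad, 0.28 N m at 0 (about 9 N at the jaws).
- bracket: Cast brass bracket, 0.4 kg, loose, lying on its arm as it will be held. Origin: bottom middle of its foot's mating face, which looks to +x; arm to -x; z up. Foot 50 wide x 40 high x 6 mm; arm 28 wide, 6 thick, 110 mm long. On the arm a rib 9 mm thick, top 34 mm above the underside, runs from the foot to x -90 mm: pinch it from above at x -60 to -75. Centre of mass at x -40 mm.
- foot (a point): Centre of the bracket's mating face (20 mm above its underside). Axes as the bracket: x points out of the mating face.
- hammer: Bystander: hammer with a wooden handle, lying loose behind the tray.
- bowl: Bystander: small copper bowl, 124 mm across, loose.
- funnel: Bystander: copper cone 150 mm tall, standing loose.
- jar: Bystander: amber glass jar with a steel lid, 100 mm tall, loose.
- punch: Bystander: steel rivet set, a rod 22 mm thick and 100 mm tall, standing loose.
- brush: Bystander: hand brush, lying loose.
- clip_grip (a point): Point midway between the clip's two orange grips, 42 mm above the pivot, fixed to the half at +x. Grips are 26 mm wide (y), 24 mm tall. Parked, they measure 59 mm over their outer faces here, 65 mm at the tops. Pinched across x to 38 mm (11 N on each) they open the jaws to about 26 mm. Axes as the clip; they lean by half the jaw angle when squeezed.
There are look-alikes about, which are no part of the job. There is more than one size of the clip; the job needs the middle-sized.

How it is judged:
On the way, in this order (a step that is already met when the one before it is completed fails the run):
1. the clip, let go, grips the copper panel to the angle plate over the top edge at the free end (contact force between clip and panel above 2 N and contact force between clip and fence above 2 N and y of clip in the frame of free_end between -0.026 and 0.026 m and z of clip in the frame of free_end below 0.024 m and angle between clip's own z axis and vertical below 0.3 rad and contact force between the fingers and clip below 0.2 N), for 0.3 s.
2. the bracket is held against the blue patch with 6 to 16 N steadily (contact force between bracket and panel between 6 and 16 N and y of foot in the frame of patch between -0.007 and 0.007 m and z of foot in the frame of patch between -0.007 and 0.007 m), for 1.5 s.
At the end, for the whole second after the job is handed in: Clip alone on the top edge within 26 mm of free_end along it, gripping panel and steel over 2 N each; bracket still gripped, off the bench, foot flat on the panel (0.06 rad), upright (0.08 rad), within 7 mm of the patch centre, pressed at 6 to 16 N, touching nothing else, for the last second (all of step 1 and all of step 2 and x of foot in the frame of patch above -0.003 m and angle between the x axis of bracket and the x axis of panel, either way round below 0.06 rad and angle between bracket's own z axis and vertical below 0.08 rad and linear speed of bracket below 0.01 m/s and contact force between the fingers and bracket above 2 N and contact force between each of bracket, the arm and clip below 0.2 N and contact force between bracket and fence below 0.2 N); the arm keeps its last pose, push and grip.
It fails at once if the copper panel is pressed with more than 30 N (contact force between bracket and panel above 30 N).
It fails at once if a bystander is disturbed (moved more than 25 mm) (distance of any of hammer, bowl, funnel, jar, punch, brush from where it was at the start of the episode above 0.025 m).
It also fails if it takes over 69 s, if anything falls off the work surface, if the arm or the gripper's body presses on something with over 40 N, if the wrist force passes 120 N, or if a joint passes its speed limit or range.

ROBOT

A 6-joint arm with a two-finger parallel gripper is mounted at the origin on the work surface. World frame = base frame: x ahead of the robot, y to its left, z up, the work surface at z = 0. Lengths are in m, angles in rad, forces in N, time in s.
With the tool pointing down it reaches from about 0.375 to 0.975 m from the base axis. Payload 3.8 kg.
Tool frame: the origin (TCP) lies midway between the tips of the shut fingers; the grasp point (between the pads) lies 19 mm behind it (manip.grasp_offset is the z of the grasp point in the tool frame, in m); z points along the fingers, y is the line along which they close (so a half turn about z gives the same grasp; the last joint's range is limited). The gripper opens to 85 mm and grips with 20 to 120 N. Pads are 22 mm wide; open, the fingers measure 114 mm over their backs; the gripper's body (76 mm by 85 mm) begins 54 mm behind the grasp point. The pads swing forward as they close: fully open they stand 13 mm farther back than shut.
Start: joints at [1.146, 0.264, 1.604, -0, 1.274, -0.037], TCP at [0.255, 0.625, 0.231] pointing down, gripper open.
Joint ranges: [-2.63, 2.63], [-0.94, 2.18], [0.31, 2.57], [-1.31, 4.45], [0, 2.66], [-2.55, 2.55]. Speed limits (rad/s): [2.57, 2.57, 3.14, 3.14, 3.14, 3.14].

INTERFACE

Orientations are given as a rotation vector (axis times angle).
In Python, from rig import manip gives the robot as it stands. Calls block until the motion is done:
- manip.movep(position, orientation): joint-space move of the TCP to a pose.
- manip.movel(position, rot=None, vel=0.15): straight line of the TCP; rot=None keeps the orientation; vel is the mean speed in m/s.
- manip.set_joints(angles): joint-space move.
- manip.gripper_to(opening, force=None): finger opening in m; force is the grip in N (None keeps the last); returns when the fingers have stopped.
- manip.pause(seconds).
- manip.solve_ik(position, orientation): joint angles nearest the present ones, or None.
- manip.capture(name): name is "scene" or "top"; returns the picture (420x560x3 uint8, red, green, blue); there is no depth.
- manip.calibration(name): a dict with "K" (3x3 intrinsics, pixels), "D" ([k1, k2, p1, p2, k3] as OpenCV has them; the pictures are not rectified), "position" and "attitude" of the camera in the world. Camera axes: x right, y up, looking along -z (the intrinsics and any distortion apply to the point x, -y, -z); pixel columns grow to the right and rows downward; lengths in m; the calibration is good to about 2 mm. A picture is of the moment at which its call begins. calibration takes no time and is no camera call.
A pose or a line that the arm cannot do raises manip.IKError and nothing moves.
- manip.finish_job(): hands the job in; it is judged then, once.
Readings, each from a call of its own:
- manip.read_t(): time.
- manip.read_joint_positions(): joint angles.
- manip.read_qvel(): joint speeds.
- manip.read_joint_torque(): joint torques, N m.
- manip.read_position(): TCP position.
- manip.read_ee_rot(): TCP orientation.
- manip.read_ft_force(): force on the tool from outside, world axes, zero at the start.
- manip.read_wrist_torque(): the same for the moment, N m.
- manip.read_opening(): finger opening in m.
- manip.read_finger_force(): force on a finger pad.
Only numpy, scipy, OpenCV 4.12 (cv2) and the standard library are available. Lean on these libraries where they do the work, as an engineer would, in place of code of your own. Each camera call takes 0.05 s, during which the arm holds its last target. There are 200 camera calls.

## Working session

There is one attempt and no reset: what is moved stays moved. The work goes in short steps, each a Python script; the robot and the scene stay as the last script left them, time stands still between calls to the robot, and variables do not carry over. Pictures are saved under pics/ and viewed, at most 10 in all, crops included, and the job is handed in when it is done.

```bash
ls; mkdir -p pics; python3 - <<'E'
from rig import manip
import cv2
for n in("scene","top"):
    im=manip.capture(n); cv2.imwrite(f"pics/{n}0.png",im[...,::-1]); c=manip.calibration(n); print(n,c)
print(manip.read_t(),manip.grasp_offset,manip.read_ee_rot())
E
```

```text
pics
scene {'K': array([[428.86023844,   0.        , 274.69641366],
       [  0.        , 428.86023844, 211.51960767],
       [  0.        ,   0.        ,   1.        ]]), 'D': array([-0.09070767,  0.        ,  0.        ,  0.        ,  0.        ]), 'position': array([ 1.28596663, -0.04025124,  0.67021229]), 'attitude': array([0.70591803, 0.74401118, 1.50024179])}
top {'K': array([[393.60175869,   0.        , 287.53121225],
       [  0.        , 393.60175869, 208.2445605 ],
       [  0.        ,   0.        ,   1.        ]]), 'D': array([-0.09386278,  0.        ,  0.        ,  0.        ,  0.        ]), 'position': array([ 0.46089168, -0.08643062,  0.95637952]), 'attitude': array([ 0.07598284, -0.10722498, -1.55362395])}
0.1 -0.0187 [-0.60522481 -3.08227896  0.00313661]
```

View pics/scene0.png

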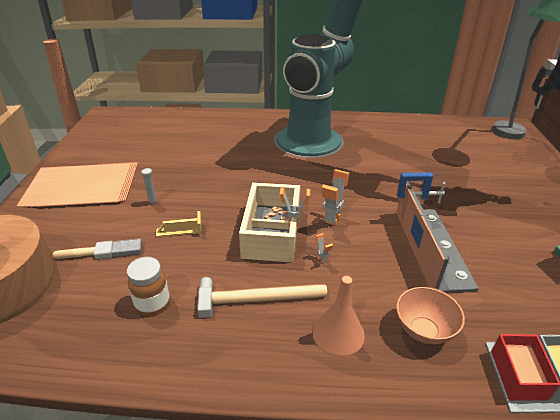

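View pics/top0.png

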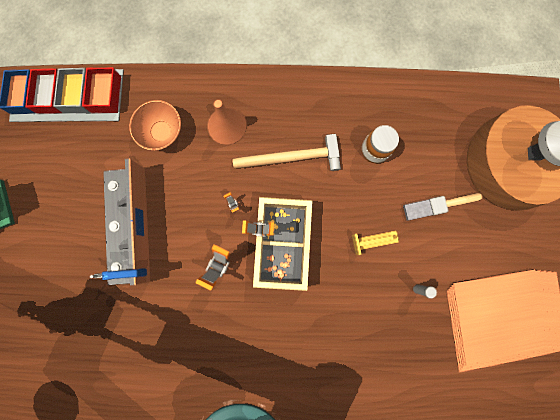

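```bash
cat > h.py <<'E'
import numpy as np, cv2
from scipy.spatial.transform import Rotation as R
from scipy.optimize import least_squares
from rig import manip
C={n:manip.calibration(n) for n in("scene","top")}
def proj(n,P):
    c=C[n]; F=np.diag([1.,-1,-1])@R.from_rotvec(c["attitude"]).as_matrix().T
    return cv2.projectPoints(np.atleast_2d(P).astype(float),cv2.Rodrigues(F)[0],-F@c["position"],c["K"],c["D"])[0][:,0]
def pose(p,L): # p=x,y,yaw,z
    return R.from_euler('z',p[2]).apply(L)+[p[0],p[1],p[3] if len(p)>3 else 0]
def fit(obs,p0): # obs: list of (cam,local,pixel)
    f=lambda p:np.concatenate([proj(n,pose(p,np.array(l,float)))[0]-px for n,l,px in obs])
    s=least_squares(f,p0,loss='soft_l1'); return s.x,f(s.x).reshape(-1,2)
def tri(a,b):
    f=lambda p:np.r_[proj("scene",p)[0]-a,proj("top",p)[0]-b]
    s=least_squares(f,[.5,0,.05]); return s.x,s.fun
def crop(im,x0,y0,x1,y1,s=4):
    o=cv2.resize(im[y0:y1,x0:x1],None,fx=s,fy=s,interpolation=cv2.INTER_CUBIC)[...,::-1].copy()
    for x in range(-(-x0//10)*10,x1,10):
        for y in range(-(-y0//10)*10,y1,10):
            cv2.circle(o,(int((x-x0+.5)*s),int((y-y0+.5)*s)),1,(255,255,0),-1)
        if x%20==0: cv2.putText(o,str(x),(int((x-x0)*s)-8,9),0,.33,(255,255,255),1)
    for y in range(-(-y0//10)*10,y1,10):
        if y%20==0: cv2.putText(o,str(y),(0,int((y-y0+.5)*s)+3),0,.33,(255,255,255),1)
    return o
def mont(parts,f,W=800,H=600):
    o=np.zeros((H,W,3),np.uint8)
    for (x,y),i in parts:
        h,w=i.shape[:2]; o[y:y+h,x:x+w]=i[:H-y,:W-x]
    cv2.imwrite(f,o)
E
python3 - <<'E'
from h import *
t=cv2.imread("pics/top0.png")[...,::-1]; s=cv2.imread("pics/scene0.png")[...,::-1]
mont([((0,0),crop(t,95,150,165,290)),((280,0),crop(t,190,190,320,300)),((280,445),crop(t,345,225,405,260))],"pics/a.png")
mont([((0,0),crop(s,395,165,480,295)),((340,0),crop(s,235,165,350,270)),((340,425),crop(s,150,203,212,242))],"pics/b.png")
E
```

```text
(no output)
```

View pics/a.png

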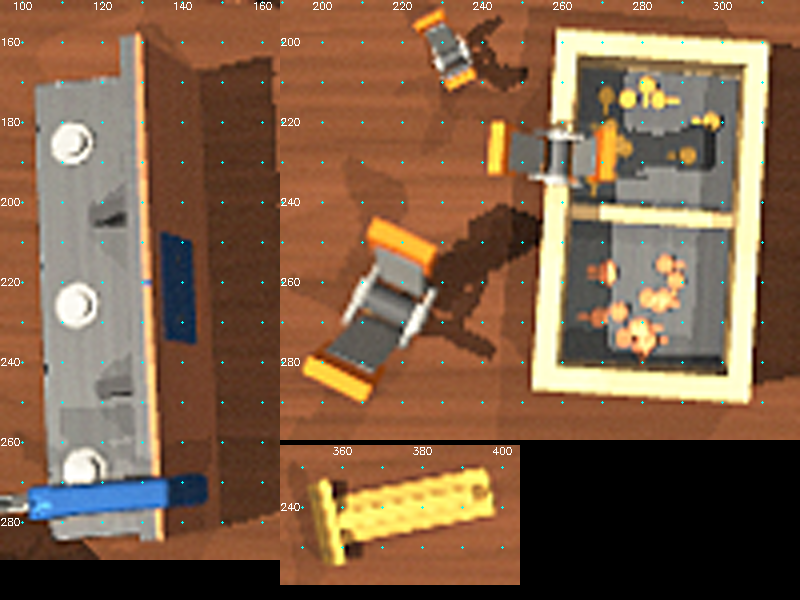

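View pics/b.png

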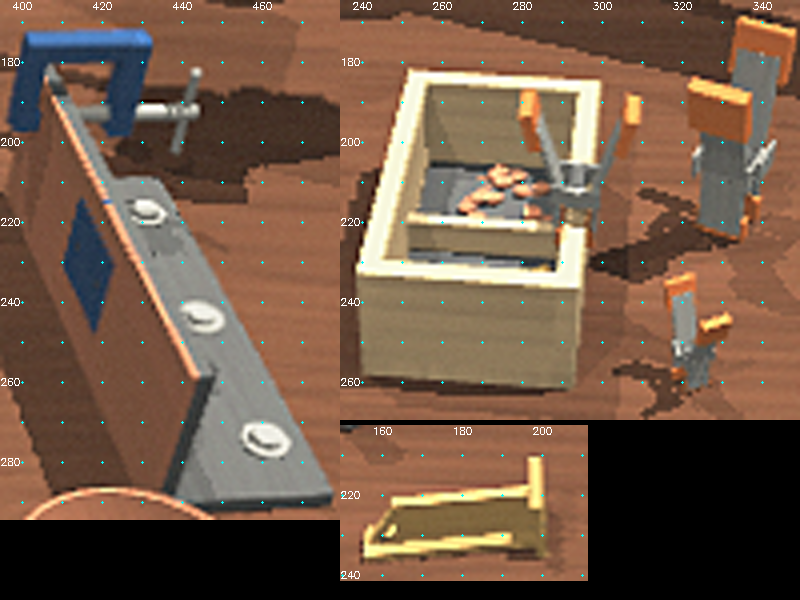

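The third picture (top crop) and the fourth (scene crop) give me these points:
- **Panel:** free-end top corner at top (129.5,158) and scene (442.5,258.5). The blue tick is at top (131,220) and scene (421,215).
- **Bracket:** foot at top about (355,244) and scene about (200,223).
- **Clip candidates:** small loose clip at top (233,202), large loose clip at top (213,266), and the clip parked on the tray wall at top (260,227). The parked one is middle-sized and fits the description, so I choose it. The crop confirms it.

```bash
cat > fits.py <<'E'
from h import *
np.set_printoptions(precision=4,suppress=True)
T,S="top","scene"
def go(name,obs,p0):
    obs=[(n,np.array(l)/1e3,np.array(q)) for n,l,q in obs]
    p,_=fit(obs,p0[:3]); q,r=fit(obs,p0); print(name,p,"free z",q); print(r.round(1).tolist()); return p,q
h=np.pi/2
F=go("fence",[(T,(-6,-140,100),(129.5,157.75)),(T,(-6,140,100),(135.75,284)),(T,(-4.5,0,100),(131.25,219.75)),(T,(6,-140,100),(124.75,158.5)),
(T,(-6,-31,81),(134.75,207.5)),(T,(-6,-31,29),(142.25,209.5)),(T,(-6,31,29),(143.25,235.25)),(T,(-6,31,81),(136,235)),
(S,(-6,-140,100),(442.5,258.5)),(S,(6,-140,100),(448,258.5)),(S,(-4.5,0,100),(421,215)),(S,(-6,31,81),(415,213.75)),(S,(-6,-31,81),(423,230.75)),(S,(-6,-31,29),(418,247.75)),(S,(-6,31,29),(410.25,230.25))],[.45,.25,h,0])
W=go("tray",[(T,(60,-100,75),(259.5,196.5)),(T,(-60,-100,75),(312,200)),(T,(-60,100,75),(307.25,290.25)),(T,(60,100,75),(252.5,286.75)),
(S,(-60,-100,75),(239,232)),(S,(60,-100,75),(296.25,235.5)),(S,(60,100,75),(300,184.5)),(S,(-60,100,75),(252,182.25)),(S,(-60,-100,0),(239.5,258)),(S,(60,-100,0),(293.25,261.5))],[.45,-.05,h,0])
K=go("clip",[(T,(32.5,-13,54),(241.75,219.5)),(T,(32.5,13,54),(241.75,232.75)),(T,(-32.5,-13,54),(273.75,219.75)),(T,(-32.5,13,54),(273,234.5)),(T,(0,0,5),(259.75,227.5)),
(S,(-32.5,-13,54),(279.75,187.5)),(S,(32.5,-13,54),(309.5,188.75))],[.45,0,h,.089])
wt=pose(W[0],np.array([[.054,0,.089]])); d=R.from_euler('z',-W[0][2]).apply(K[1][[0,1,3]]-[W[0][0],W[0][1],0]); print("clip in tray",d)
B=go("bracket",[(T,(0,-25,40),(352,233.75)),(T,(0,25,40),(358,254.25)),(T,(-6,-25,40),(356,233.25)),(T,(-6,25,40),(360.75,253.25)),(T,(-110,-14,6),(395.75,230.25)),(T,(-110,14,6),(398,241.5)),
(S,(0,-25,40),(201,223)),(S,(0,-25,0),(200.75,235.5)),(S,(0,25,40),(200.25,210.5)),(S,(-110,-14,0),(155.5,235.25)),(S,(-110,-14,6),(155.25,232.75))],[.4,-.25,h,0])
E
python3 fits.py
```

```text
fence [0.5289 0.2449 1.673 ] free z [0.5293 0.2444 1.6729 0.0017]
[[0.1, 0.1], [-0.7, 0.3], [-0.0, 0.2], [-0.4, -0.1], [-0.4, -0.5], [0.0, 0.1], [0.2, 0.3], [-0.4, -0.5], [-0.1, 0.2], [0.3, 0.0], [-0.2, -0.1], [-0.8, -0.5], [-0.2, -0.2], [-0.1, 0.7], [-0.4, 0.5]]
tray [ 0.485  -0.0927  1.5252] free z [ 0.4863 -0.0925  1.5257  0.0029]
[[-1.2, 0.4], [-0.5, 0.1], [-0.6, -0.4], [-0.2, -0.1], [-0.6, 0.2], [-2.2, 0.5], [-0.7, -0.2], [-0.3, -0.7], [0.5, -0.3], [-0.2, 0.1]]
clip [ 0.5222 -0.0366  1.5508] free z [ 0.5165 -0.0413  1.567   0.1064]
[[-0.2, 0.2], [-0.5, -0.3], [-0.1, 0.6], [0.4, -1.4], [-1.0, 0.5], [-1.2, 0.1], [-0.4, -0.1]]
clip in tray [ 0.0528 -0.0291  0.1064]
bracket [ 0.4868 -0.2643  1.7638] free z [ 0.4877 -0.2635  1.7578  0.0038]
[[1.6, -0.6], [-0.4, 0.1], [0.1, -0.6], [-0.6, 0.6], [-0.1, 0.2], [-0.1, 0.3], [-1.2, -0.7], [0.8, -0.2], [-0.3, -0.9], [0.2, 0.8], [0.1, 1.4]]
```

```bash
cat >> h.py <<'E'
def down(psi): # tool down, tool y along (cos psi, sin psi)
    c,s=np.cos(psi),np.sin(psi)
    return R.from_matrix(np.array([[-s,c,0],[c,s,0],[0,0,-1.]]).T).as_rotvec()
FENCE=np.array([.5289,.2449,1.673]); TRAY=np.array([.4855,-.0926,1.5255])
E
python3 - <<'E'
import re
s=open('fits.py').read()
s=s.replace("(S,(-32.5,-13,54)","(S,(-32.5,13,54)").replace("(S,(32.5,-13,54)","(S,(32.5,13,54)").replace("p0[:3])","p0[:3] if name!='clip' else p0)")
open('fits.py','w').write(s)
E
python3 fits.py | grep -A1 clip
python3 - <<'E'
from h import *
for p in (pose(TRAY,np.array([[.054,-.029,.107]]))[0],): print(p,manip.solve_ik(p,down(TRAY[2])))
g=pose(FENCE,np.array([[0,-.115,.135]]))[0]; print(g,manip.solve_ik(g,down(FENCE[2])))
q=manip.solve_ik([.49,-.26,.01],down(1.76-np.pi/2)); q2=manip.solve_ik([.49,-.26,.01],down(1.76+np.pi/2)); print(q,q2)
g=pose(FENCE,np.array([[-.07,0,.05]]))[0]; print(g,manip.solve_ik(g,down(FENCE[2]-np.pi/2)),manip.solve_ik(g,down(FENCE[2]+np.pi/2)))
E
```

```text
clip [ 0.5176 -0.0406  1.556   0.0898] free z [ 0.5176 -0.0406  1.556   0.0898]
[[0.4, 0.2], [-0.2, -0.5], [-0.3, 0.9], [0.1, -1.3], [-1.0, 0.5], [-0.3, -0.0], [-0.4, -0.0]]
clip in tray [ 0.0535 -0.0302  0.0898]
bracket [ 0.4868 -0.2643  1.7638] free z [ 0.4877 -0.2635  1.7578  0.0038]
[ 0.51691542 -0.03996853  0.107     ] [-1.25213169e-01  8.27833682e-02  2.05933364e+00 -4.44089210e-16
  9.99475642e-01 -1.65071317e+00]
[0.6432999  0.25663297 0.135     ] [ 0.3436262   0.36515757  1.65525477  0.          1.12118031 -1.3293738 ]
[-5.32740080e-01  2.77709190e-01  2.04191437e+00 -4.44089210e-16
  8.21969089e-01 -7.21943753e-01] [-5.32740080e-01  2.77709190e-01  2.04191437e+00 -4.44089210e-16
  8.21969089e-01  2.41964890e+00]
[0.53604181 0.17526528 0.05      ] [ 2.71839516e-01  2.36242559e-01  2.00270204e+00 -4.44089210e-16
  9.02648053e-01  1.69635843e-01] None
```

```bash
python3 - <<'E'
from h import *
np.set_printoptions(precision=4,suppress=True)
c=pose(TRAY,np.array([[.054,-.030,0]]))[0]; r=down(TRAY[2])
manip.movep([c[0],c[1],.22],r); manip.movel([c[0],c[1],.107],vel=.12)
f0=manip.read_ft_force()
manip.gripper_to(.038,20); print(manip.read_opening(),manip.read_finger_force(),manip.read_ft_force()-f0)
manip.movel([c[0],c[1],.245],vel=.1); print(manip.read_finger_force(),manip.read_ft_force()-f0,manip.read_t())
t=manip.capture("top");s=manip.capture("scene")
mont([((0,0),crop(t,200,150,320,290,3)),((380,0),crop(s,230,60,370,250,3))],"pics/c.png")
E
```

```text
0.03821357794155604 10.991707742214203 [-2.0423 -0.9893  8.0786]
9.284665435552597 [-0.5986 -0.1989 -1.9228] 5.7833
```

View pics/c.png

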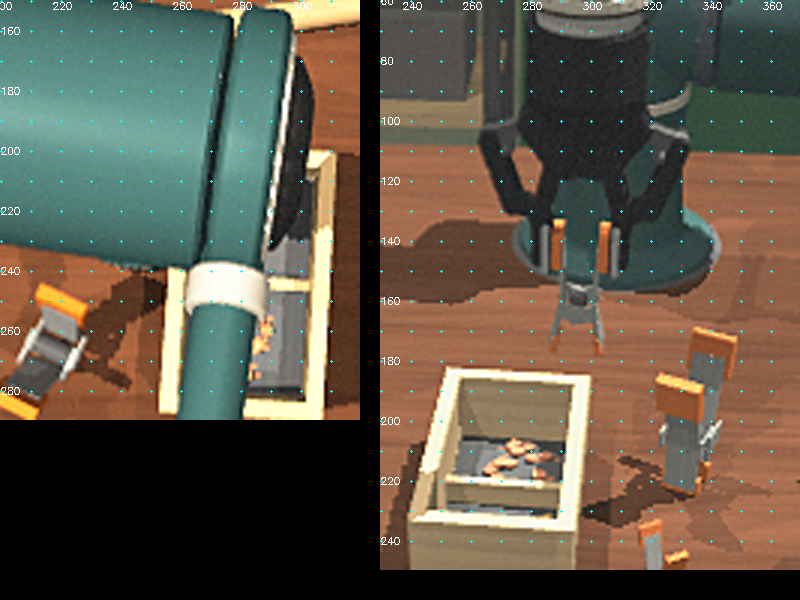

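The clip is held upright between the fingers. Its jaws are open, with tips at scene (289,177) and (303,177). Next I check how it slipped in the grip.

```bash
python3 - <<'E'
from h import *
p=manip.read_position(); print(p)
Rz=R.from_euler('z',TRAY[2])
for dz in(-.018,-.022,-.026):
    for l in([-.015,-.013,-.036],[.015,-.013,-.036],[0,-.013,-.006],[-.018,-.013,.054]):
        print(dz,l,proj("scene",p+[0,0,dz]+Rz.apply(l))[0].round(1))
E
```

```text
[ 0.51746707 -0.03995752  0.24414736]
-0.018 [-0.015, -0.013, -0.036] [287.4 176.2]
-0.018 [0.015, -0.013, -0.036] [301.8 177. ]
-0.018 [0, -0.013, -0.006] [295.  164.1]
-0.018 [-0.018, -0.013, 0.054] [286.7 137.3]
-0.022 [-0.015, -0.013, -0.036] [287.3 177.8]
-0.022 [0.015, -0.013, -0.036] [301.7 178.6]
-0.022 [0, -0.013, -0.006] [294.9 165.8]
-0.022 [-0.018, -0.013, 0.054] [286.7 139.1]
-0.026 [-0.015, -0.013, -0.036] [287.3 179.4]
-0.026 [0.015, -0.013, -0.036] [301.6 180.2]
-0.026 [0, -0.013, -0.006] [294.9 167.5]
-0.026 [-0.018, -0.013, 0.054] [286.7 140.9]
```

```bash
python3 - <<'E'
from h import *
np.set_printoptions(precision=4,suppress=True)
g=pose(FENCE,np.array([[0,-.115,0]]))[0]; r=down(FENCE[2])
manip.movel([g[0],g[1],.26],r,vel=.15); manip.pause(.3); f0=manip.read_ft_force()
for z in(.20,.165,.150,.142,.136,.132):
    manip.movel([g[0],g[1],z],vel=.06); d=manip.read_ft_force()-f0; print(z,d,manip.read_finger_force(),manip.read_position())
    if abs(d).max()>6: print("contact"); break
s=manip.capture("scene"); mont([((0,0),crop(s,380,100,520,280,3))],"pics/d.png",420,540); print(manip.read_t())
E
```

```text
0.2 [-0.8818 -0.4329 -0.0756] 9.280398041009903 [0.6437 0.2568 0.2007]
0.165 [-0.6386 -0.0391  0.3974] 9.282755702733994 [0.6433 0.2567 0.1649]
0.15 [-2.1104 -0.7612  0.8872] 9.28620234131813 [0.6427 0.2564 0.149 ]
0.142 [0.0088 0.9499 0.6771] 9.286825060844421 [0.6428 0.2564 0.1412]
0.136 [-0.7638 -0.8879 -0.0398] 9.28242489695549 [0.6429 0.2565 0.1353]
0.132 [-1.099  -1.3254  7.0751] 10.065854340791702 [0.6445 0.2567 0.1339]
contact
11.6
```

View pics/d.png

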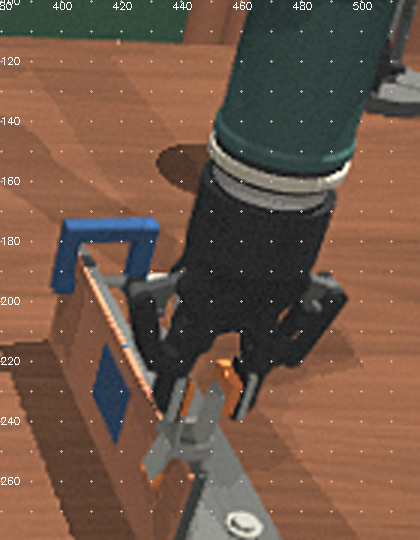

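The clip straddles the panel edge. The front jaw tip is in front of the copper at about (430,259), and the pivot is about 16 mm above the edge with the coil just touching. I release it here.

```bash
python3 - <<'E'
from h import *
np.set_printoptions(precision=4,suppress=True)
for o in(.046,.054,.058,.062,.085):
    manip.gripper_to(o); print(o,manip.read_opening(),manip.read_finger_force(),manip.read_ft_force())
p=manip.read_position(); print(p)
manip.movel([p[0],p[1],.24],vel=.1); print(manip.read_finger_force(),manip.read_ft_force())
manip.movel([.56,.05,.27],down(FENCE[2]-.8),vel=.25)
manip.pause(.2)
s=manip.capture("scene");t=manip.capture("top"); mont([((0,0),crop(s,395,165,480,295)),((340,0),crop(t,95,150,165,290))],"pics/e.png",640,560); print(manip.read_t())
E
```

```text
0.046 0.0460539976366695 7.488840274745598 [0.1752 0.267  0.4807]
0.054 0.05396322635589004 6.310051730833948 [-0.0136  0.2563 -0.6282]
0.058 0.05828717829229589 5.866225571371615 [ 0.1952  0.3423 -0.5361]
0.062 0.062148169967907736 4.907193691469729 [-0.0345  1.1427 -3.2437]
0.085 0.08525359114720385 0.0 [-0.3479  0.0752 -0.4019]
[0.6436 0.2566 0.1324]
0.0 [-0.9912  0.1174  0.2174]
15.475
```

View pics/e.png

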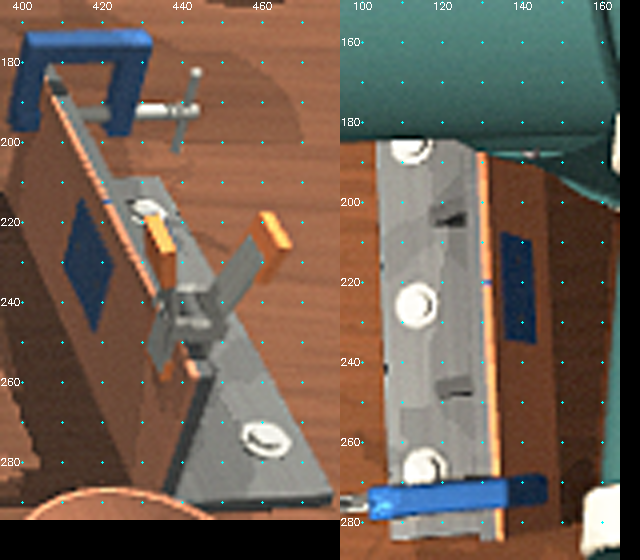

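```bash
python3 - <<'E'
from h import *
for z in(.114,.118,.122):
  for tilt in(0,.15,.3):
    L=R.from_euler('y',tilt).apply(np.array([[-.0325,-.013,.054],[.0325,-.013,.054],[-.0325,.013,.054],[.0325,.013,.054],[0,-.013,0]]))+[0,-.115,z]
    print(z,tilt,proj("scene",pose(FENCE,L)).round(0).astype(int).tolist())
E
```

```text
0.114 0 [[435, 229], [468, 228], [431, 220], [463, 219], [445, 250]]
0.114 0.15 [[440, 227], [471, 230], [435, 218], [466, 221], [445, 250]]
0.114 0.3 [[445, 225], [474, 232], [440, 217], [468, 224], [445, 250]]
0.118 0 [[436, 227], [469, 226], [431, 219], [463, 218], [445, 248]]
0.118 0.15 [[441, 225], [472, 228], [436, 217], [466, 220], [445, 248]]
0.118 0.3 [[446, 224], [474, 231], [441, 215], [469, 222], [445, 248]]
0.122 0 [[436, 225], [469, 224], [432, 217], [464, 216], [446, 247]]
0.122 0.15 [[441, 224], [472, 227], [436, 215], [467, 218], [446, 247]]
0.122 0.3 [[446, 222], [475, 229], [441, 214], [469, 221], [446, 247]]
```

The clip sits upright at the free end. Its grip tops at about (432,218), (462,217) and (467,225) match zero tilt, with the pivot about 18 mm above the edge. Now for the bracket.

```bash
python3 - <<'E'
from h import *
np.set_printoptions(precision=4,suppress=True)
B=np.array([.4868,-.2643,1.76]); c=pose(B,np.array([[-.067,0,0]]))[0]; r=down(B[2]-np.pi/2)
manip.movep([c[0],c[1],.16],r); manip.gripper_to(.045,20); manip.movel([c[0],c[1],.03],vel=.12);f0=manip.read_ft_force()
manip.movel([c[0],c[1],.011],vel=.04); print(manip.read_position(),manip.read_ft_force()-f0)
manip.gripper_to(.0,20); manip.gripper_to(.0,110); print(manip.read_opening(),manip.read_finger_force(),manip.read_ft_force()-f0)
manip.movel([c[0],c[1],.15],vel=.12); manip.pause(.3); print(manip.read_opening(),manip.read_ft_force()-f0,manip.read_t())
s=manip.capture("scene"); mont([((0,0),crop(s,100,90,280,260,4))],"pics/f.png",720,600)
E
```

```text
[ 0.4992 -0.33    0.0106] [ 0.7503 -0.7226  0.2645]
0.00688886682095094 109.46624279022217 [ 0.0083 -0.9117  3.8248]
0.006305685906256911 [-0.8589 -0.4847 -2.7395] 21.525
```

View pics/f.png

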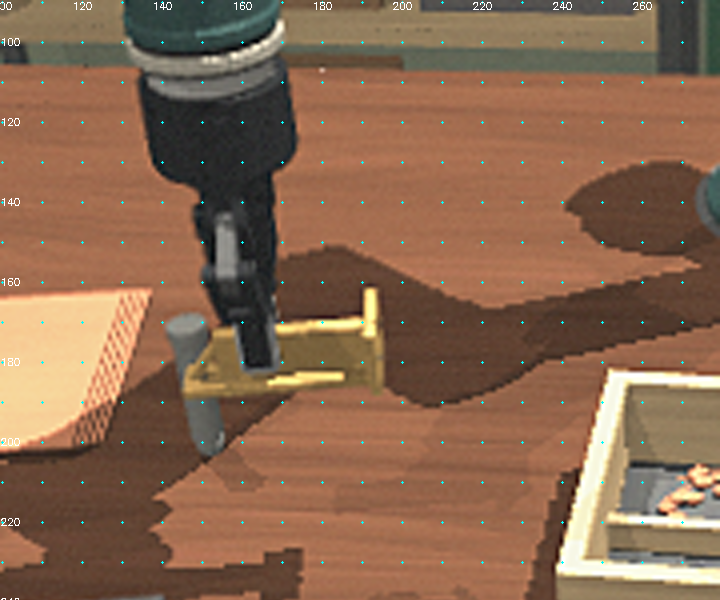

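The bracket is held above the bench, with its foot at about (194,174) and its arm end at about (146,187). Next I compare that with the prediction to get pitch and offset.

```bash
python3 - <<'E'
from h import *
p=manip.read_position(); L=np.array([[0,-25,0],[0,25,40],[0,-25,40],[-110,-14,0],[-110,-14,6]])/1e3-[-.067,0,.0106]
print("obs [195,187],[193.75,162],[195,174],[146.2,187.5]")
for y in(0,.05,-.05): print(y,proj("scene",p+R.from_euler('zy',[1.76,y]).apply(L)).round(1).tolist())
print(p,manip.read_ft_force())
E
```

```text
obs [195,187],[193.75,162],[195,174],[146.2,187.5]
0 [[195.1, 188.4], [193.6, 161.3], [193.1, 173.0], [145.5, 189.3], [145.1, 187.1]]
0.05 [[195.2, 188.4], [193.4, 161.0], [193.0, 173.6], [145.7, 189.6], [145.2, 187.4]]
-0.05 [[195.1, 188.3], [193.8, 161.7], [193.3, 172.4], [145.4, 189.0], [144.9, 186.7]]
[ 0.49920091 -0.33001362  0.1495763 ] [ 0.59004601 -0.23079626 -2.95644898]
```

```bash
cat >> h.py <<'E'
n_=np.array([np.cos(1.673),np.sin(1.673),0])
def fn(k=6):
    a=[]
    for _ in range(k): a.append(manip.read_ft_force()); manip.pause(.04)
    return np.mean(a,0)
def tgt(x,z=.0456): return pose(FENCE,np.array([[x,0,z]]))[0]
E
python3 - <<'E'
from h import *
np.set_printoptions(precision=4,suppress=True)
r=down(FENCE[2]-np.pi/2); a=tgt(-.113,.21)
manip.movel([.5,-.33,.21],vel=.15); manip.movel(a,r,vel=.2); manip.movel(tgt(-.113),vel=.12); manip.movel(tgt(-.083),vel=.06); manip.pause(.3)
f0=fn(8); np.save("f0.npy",f0); print(f0,manip.read_opening(),manip.read_t())
x=-.083
while x<-.062:
    x+=.001; manip.movel(tgt(x),vel=.02); f=-(fn(4)-f0)@n_; print(round(x,4),round(f,2))
    if f>2.5: break
print(manip.read_t(),manip.read_position(),tgt(x)); np.save("x.npy",x)
s=manip.capture("scene"); mont([((0,0),crop(s,330,140,470,290,4))],"pics/g.png",560,600)
E
```

```text
[-0.1883  0.2066 -3.6106] 0.006470507820897258 27.4
-0.082 0.22
-0.081 0.1
-0.08 0.25
-0.079 -0.03
-0.078 -0.23
-0.077 0.17
-0.076 0.18
-0.075 0.03
-0.074 0.11
-0.073 0.01
-0.072 0.29
-0.071 2.05
-0.07 6.5
32.8167 [0.536  0.1741 0.0455] [0.536  0.1753 0.0456]
```

View pics/g.png

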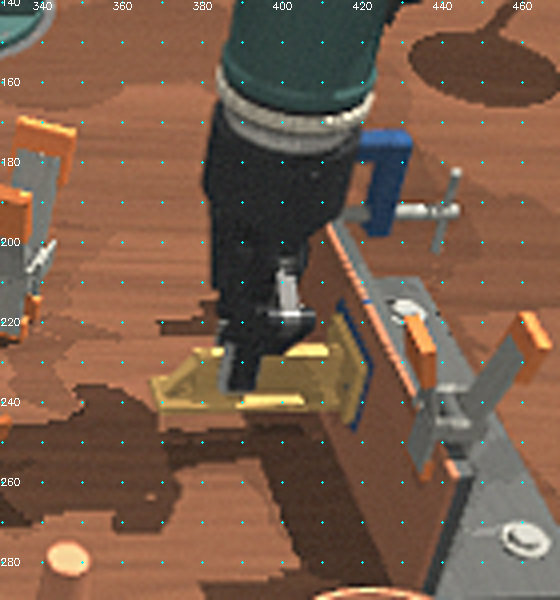

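The foot is on the patch: the picture shows a blue rim around it at about (422,232) and (417,247). I zoom in to check the centring.

```bash
python3 - <<'E'
from h import *
P=pose(FENCE,np.array([[-6,-25,35],[-6,-25,75],[-6,25,75],[-6,-31,29],[-6,-31,81],[-6,31,81]])/1e3); print(proj("scene",P).round(1).tolist(),proj("scene",P+R.from_euler('z',1.673).apply([0,.005,0])).round(1).tolist()[:3])
f0=np.load("f0.npy"); print(-(fn(10)-f0)@n_, manip.read_t())
s=manip.capture("scene"); mont([((0,0),crop(s,395,200,435,260,10))],"pics/i.png",400,600)
E
```

```text
[[417.6, 245.1], [421.4, 231.4], [414.5, 217.4], [417.9, 248.8], [422.8, 231.0], [414.2, 213.7]] [[417.0, 243.6], [420.6, 229.9], [413.8, 216.0]]
6.595168680210719 33.2833
```

View pics/i.png

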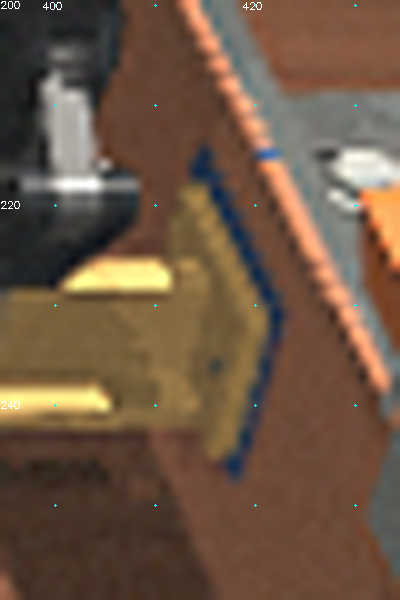

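The zoom shows an even blue rim. The foot corners at (421.3,231), (414,218) and (417.3,245) agree with the centred prediction to within 1 px. I press to about 10 N, hold, and hand in.

```bash
python3 - <<'E'
from h import *
f0=np.load("f0.npy"); x=float(np.load("x.npy"))
for _ in range(4):
    f=-(fn(8)-f0)@n_; print(round(x,5),round(f,2))
    if 9.3<f<11.3: break
    x+=np.clip((10.2-f)/4.6e3,-.0006,.0006); manip.movel(tgt(x),vel=.01); manip.pause(.2)
for _ in range(6): manip.pause(.3); print(round(-(fn(6)-f0)@n_,2),end=' ')
print(manip.read_position(),manip.read_opening(),manip.read_finger_force(),manip.read_t())
f=-(fn(8)-f0)@n_
if 8<f<13: print(manip.finish_job())
else: print("not finished",f)
E
```

```text
-0.07 6.35
-0.0694 8.74
-0.06908 9.97
9.76 9.81 10.01 9.83 9.71 9.84 [0.53606301 0.17405489 0.04555886] 0.006733028262993801 108.62991571426392 38.5333
the job is handed in; nothing more can be done
None
```

I handed the job in at about 39 s: the clip is on the panel's free end, and the bracket is held centred on the blue patch with a steady push of about 9.8 N. The rig gave no verdict when I handed it in.

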